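# Sort the thread spools into their colour cups

## Task

Put each of the three thread spools upright in the cup of its own colour (brown in brown, cream in cream, black in black). A black dye bottle has been left standing in one of the cups: stand it upright on the green mat, so that it is wholly on the mat. Leave the white dye bottle and the wax cake where they are.

Things in the scene. Friction and masses are not known exactly. Their poses are not given: they have to be found in the camera images.
- spool_brown: Spool of dark reddish brown waxed thread, standing upright, loose, 70 g. 72 mm tall; round end flanges 40 mm in diameter (top flange 16 mm high, bottom flange 12 mm), waist between them 34 mm. Origin at the centre of its underside, z up along its axis.
- cup_brown: Round low cup lacquered dark reddish brown on a thin steel foot, fixed to the bench: 87 mm over all, 14 mm high, with a round recess 66 mm wide whose floor is 5 mm above the bench. Origin at the centre of its underside, z up.
- spool_cream: Spool of pale cream waxed thread, standing upright, loose, 70 g. 60 mm tall; round end flanges 40 mm in diameter (top flange 10 mm high, bottom flange 10 mm), waist between them 34 mm. Origin at the centre of its underside, z up along its axis.
- cup_cream: Round low cup lacquered pale cream on a thin steel foot, fixed to the bench: 87 mm over all, 14 mm high, with a round recess 66 mm wide whose floor is 5 mm above the bench. Origin at the centre of its underside, z up.
- spool_black: Spool of black waxed thread, standing upright, loose, 70 g. 66 mm tall; round end flanges 40 mm in diameter (top flange 31 mm high, bottom flange 13 mm), waist between them 34 mm. Origin at the centre of its underside, z up along its axis.
- cup_black: Round low cup lacquered black on a thin steel foot, fixed to the bench: 87 mm over all, 14 mm high, with a round recess 66 mm wide whose floor is 5 mm above the bench. Origin at the centre of its underside, z up.
- bottle_black: Black dye bottle with a screw cap, upright, loose, about 130 g: round body 43 mm in diameter up to 66 mm, narrower cap 24 mm in diameter, 83 mm tall over all. At the start it stands in one of the three cups (any of them). Origin at the centre of its underside, z up.
- mat_green: Flat green square mat, 74 x 74 mm, 5 mm thick, fixed to the bench. Origin at the centre of its underside, z up; x and y along its sides.
- bottle_white: White dye bottle with a black screw cap, of the same shape and size as the black one (43 mm in diameter, 83 mm tall), standing loose on the bench; to be left alone. Origin at the centre of its underside, z up.
- wax_cake: Round yellow cake of beeswax, 48 mm in diameter, 18 mm high, lying loose on the bench; to be left alone. Origin at the centre of its underside, z up.
Not all that is in view belongs to the job. What is shaped like the spool_cream but purple or yellow is not meant.

How it is judged:
At the end, for the whole second after the job is handed in: Each spool stands upright on the floor of the cup of its own colour (centres within 14.5 mm), the black bottle upright on the green mat (centre within 17 mm of the mat's along each side), all at rest; the white bottle is upright, and it and the wax cake are within 30 mm of where they started (horizontal distance between spool_brown and cup_brown below 0.0145 m and z of spool_brown in the frame of cup_brown between 0.002 and 0.009 m and angle between each of spool_brown, spool_cream, spool_black, bottle_black, bottle_white's own z axis and vertical below 0.1 rad and linear speed of each of spool_brown, spool_cream, spool_black, bottle_black below 0.02 m/s and horizontal distance between spool_cream and cup_cream below 0.0145 m and z of spool_cream in the frame of cup_cream between 0.002 and 0.009 m and horizontal distance between spool_black and cup_black below 0.0145 m and z of spool_black in the frame of cup_black between 0.002 and 0.009 m and z of bottle_black in the frame of mat_green between 0.002 and 0.009 m and x of bottle_black in the frame of mat_green between -0.017 and 0.017 m and y of bottle_black in the frame of mat_green between -0.017 and 0.017 m and distance of each of bottle_white, wax_cake from where it was at the start of the episode below 0.03 m); the robot touches nothing.
It fails at once if the white bottle or the wax cake is pushed or carried away from its place (distance of any of bottle_white, wax_cake from where it was at the start of the episode above 0.03 m).
It also fails if it takes over 122 s, if anything falls off the work surface, if the arm or the gripper's body presses on something with over 40 N, if the wrist force passes 120 N, or if a joint passes its speed limit or range.

## Robot

A 7-joint arm with a two-finger parallel gripper is mounted at the origin on a cart in front of the work surface, level with it; the furniture and walls round the work are solid. World frame = base frame: x ahead of the robot, y to its left, z up, the work surface at z = 0. Lengths are in m, angles in rad, forces in N, time in s.
With the tool pointing down it reaches from about 0.425 to 0.925 m from the base axis. Payload 6.8 kg.
Tool frame: the origin (TCP) lies at the very end of the fingers, on their centre line; the grasp point (between the pads) lies 19 mm behind it; z points along the fingers, y is the direction in which the jaws open and shut (so a half turn about z gives the same grasp; the last joint's range is limited). The gripper opens to 85 mm and grips with 20 to 120 N. Pads are 22 mm wide; open, the fingers measure 114 mm over their backs; the gripper's body (76 mm by 85 mm) begins 54 mm behind the grasp point. The pads swing forward as they close: fully open they stand 13 mm farther back than shut.
Start: joints at [1.151, 0.477, 0.022, 1.555, -0.011, 1.109, -0.083], TCP at [0.207, -0.642, 0.194] pointing down, gripper open.
Joint ranges: [-2.96, 2.96], [-0.34, 2.1], [-1.41, 1.46], [0.24, 2.44], [-1.37, 4.51], [0.17, 1.92], [-2.96, 2.96]. Speed limits (rad/s): [2.39, 2.39, 3.14, 3.14, 3.14, 3.14, 3.14].

## Interface

Orientations are given as a 3x3 rotation matrix whose columns are the frame's x, y, z axes.
In Python, from workcell import ctrl, grab_frame gives the robot as it stands.
- The arm moves only by the shell command python3 -m handwheel 'ROWS' [FORCE]. ROWS is JSON, a list of rows, each an object with "dp": the shift along the world's x, y, z in m, a list of three; "twist": the turn about the world's z in rad; "fingers": the finger opening in m, from 0 to 0.0854. In form: [{"dp": [x, y, z], "twist": twist, "fingers": fingers}, ...]. A call has 1 to 10 rows; each row is the pose to reach, as a shift and turn from the pose measured when the call began; what a row does not reach only later rows make up. A row lasts 1/8 s, in which the tool goes at most 62.5 mm and 10.7 degrees, less where a joint would pass 70% of its speed; a pose out of reach is approached as far as the arm can. A call with a gripper value outside its range is refused whole. The fingers move at their own pace and stop on an object; FORCE is the grip in N (left out, the last holds). Time passes only in rows, so rows that repeat a pose let the fingers close. It gives the time, the measured TCP pose, the force and the opening at its end, in the units of the state.
- ctrl.sense(): the state, without advancing time (a new reading comes with each control period).
- grab_frame(name): name is "scene" or "top" or "wrist"; returns a dict with "img" (400x640x3 uint8, red, green, blue), "range_z" (400x640 float32, m along the optical axis (not along the pixel's ray), 0 where there is no reading), "fx", "fy", "cx", "cy" (pixels), "D" ([k1, k2, p1, p2, k3] as OpenCV has them; the pictures are not rectified), "R" (3x3) and "t" (3): a world point X has camera coordinates R X + t; the wrist camera has in their place "hand_eye" (4x4, takes a point from camera to tool coordinates, whose origin is the TCP and whose axes are the flange's). Camera axes: x right, y down, z forward; pixel columns grow to the right and rows downward; lengths in m; the calibration is good to about 2 mm. A picture is of the moment at which its call begins: read the wrist's pose just before it.
- ctrl.finish_job(): hands the job in, once; it reports no verdict.
The state is a dict: "time_s": time; "joint_pos": joint angles; "qvel": joint speeds; "joint_torque": joint torques, N m; "ee_pos": TCP position; "ee_rot": TCP orientation; "force": force on the tool from outside, world axes, zero at the start; "ft_torque": the same for the moment, N m; "grip_width": finger opening in m.
Only numpy, scipy, OpenCV 4.12 (cv2) and the standard library are available. Lean on these libraries where they do the work, as an engineer would, in place of code of your own. Each camera call takes 0.05 s, during which the arm holds its last target.

## Working session

There is one attempt and no reset: what is moved stays moved. The work goes in short steps, Python scripts to look and compute and a shell command to move; the robot and the scene stay as the last step left them, time stands still between calls to the robot, and variables do not carry over. Pictures are saved under pics/ and viewed, and the job is handed in when it is done.

```bash
ls; mkdir -p pics
python3 - <<'E'
from workcell import ctrl, grab_frame
import cv2,pickle
s=ctrl.sense();print(s['time_s'],s['ee_pos'],s['ee_rot'],s['grip_width'],s['force'])
for n in ['scene','top']:
    f=grab_frame(n);cv2.imwrite(f'pics/{n}0.png',f['img'][:,:,::-1]);pickle.dump(f,open(f'{n}0.pkl','wb'))
    print(n,f['fx'],f['cx'],f['D'],f['R'],f['t'])
E
```

```text
pics
0.0 [ 0.2068472  -0.64180244  0.19289337] [[ 9.51773312e-01  3.06801283e-01 -7.31576137e-04]
 [ 3.06802115e-01 -9.51771702e-01  1.75761046e-03]
 [-1.57056321e-04 -1.89729583e-03 -9.99998188e-01]] 0.08545195810041904 [0.39445085 0.59084836 0.13740127]
scene 507.2521430048523 317.548677734794 [-0.13339577  0.          0.          0.          0.        ] [[-0.82493415 -0.56521896  0.00334229]
 [-0.23293495  0.33456778 -0.91312962]
 [ 0.51499996 -0.75405035 -0.40765564]] [0.42880626 0.10804862 1.22397904]
top 373.89417061266784 320.6467938803912 [-0.01942221  0.          0.          0.          0.        ] [[ 0.00784705 -0.99996355  0.00336413]
 [-0.99630484 -0.00810599 -0.08550418]
 [ 0.08552833 -0.00268074 -0.99633213]] [0.1074769  0.43114054 1.1599735 ]
```

View pics/scene0.png

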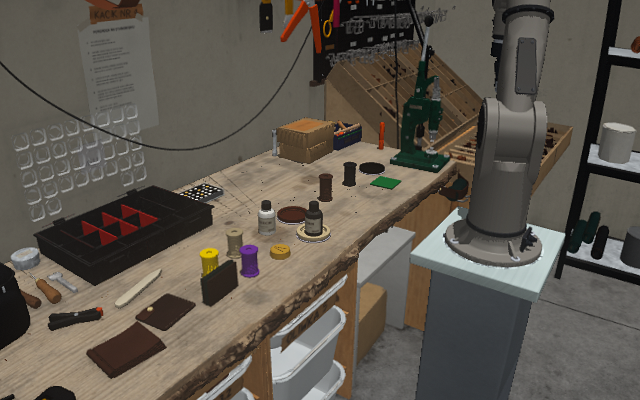

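View pics/top0.png

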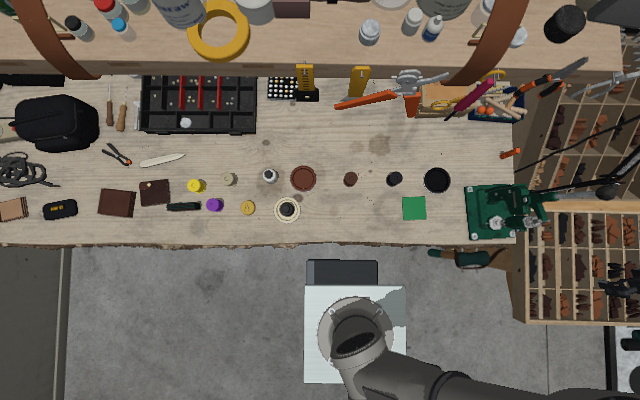

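The scene view shows the black bottle at (314,215) in the cream cup, the cream spool at (235,240), yellow at (209,260) and purple at (249,258). In the top view the cream spool is at (229,179), yellow (195,185), purple (214,205), white bottle (269,175), brown cup (303,178), brown spool (350,179), black spool (394,178), black cup (436,180), mat (414,208), cream cup with bottle (287,210) and wax (248,208).

Candidates for the cream spool are (229,179), (195,185) and (214,205). Only the first is pale cream, and I'll check it in a crop.

```bash
cat > h.py <<'E'
import cv2,numpy as np,pickle
def ray(f,u,v,R=None,t=None):
    K=np.array([[f['fx'],0,f['cx']],[0,f['fy'],f['cy']],[0,0,1]])
    p=cv2.undistortPoints(np.array([[[u,v]]],float),K,np.array(f['D']))[0,0]
    R=f['R'] if R is None else R; t=f['t'] if t is None else t
    return -R.T@t, R.T@np.array([p[0],p[1],1.])
def onplane(f,u,v,z,R=None,t=None):
    o,d=ray(f,u,v,R,t); return o+d*(z-o[2])/d[2]
E
python3 - <<'E'
from h import *
f=pickle.load(open('top0.pkl','rb'));g=pickle.load(open('scene0.pkl','rb'))
c=cv2.resize(f['img'][160:230,180:460],None,fx=2.8,fy=2.8,interpolation=cv2.INTER_NEAREST)
d=cv2.resize(g['img'][150:310,180:420],None,fx=3.2,fy=3.2,interpolation=cv2.INTER_CUBIC)[:390]
o=np.zeros((600,800,3),np.uint8);o[:c.shape[0],:784]=c;o[205:205+390,:768]=d
cv2.imwrite('pics/crop0.png',o[:,:,::-1])
hsv=cv2.cvtColor(f['img'],cv2.COLOR_RGB2HSV)
# height map from range
H,W=f['range_z'].shape
uu,vv=np.meshgrid(np.arange(W),np.arange(H))
K=np.array([[f['fx'],0,f['cx']],[0,f['fy'],f['cy']],[0,0,1]])
p=cv2.undistortPoints(np.stack([uu.ravel(),vv.ravel()],1)[:,None].astype(float),K,np.array(f['D']))[:,0].reshape(H,W,2)
z=f['range_z'];P=np.dstack([p[...,0]*z,p[...,1]*z,z]);X=(P-f['t'])@f['R']
np.save('X0.npy',X)
roi=np.zeros((H,W),bool);roi[165:232,180:462]=1
print('bench z',np.median(X[190:200,320:340,2]))
m=((X[...,2]>0.010)&roi&(z>0)).astype(np.uint8)
n,l,s,cc=cv2.connectedComponentsWithStats(m)
for i in range(1,n):
    if s[i,4]<15: continue
    q=X[l==i]; zt=np.percentile(q[:,2],95); tt=q[q[:,2]>zt-0.006]
    print(np.round(cc[i]),s[i,:].tolist(),'ztop %.3f'%zt,'mid',np.round((tt.min(0)+tt.max(0))/2,3)[:2],'mean',tt.mean(0)[:2].round(4),'size',np.ptp(tt,axis=0)[:2].round(3))
gm=((hsv[...,0]>45)&(hsv[...,0]<80)&(hsv[...,1]>120)&roi).astype(np.uint8)
ct=max(cv2.findContours(gm,0,2)[0],key=cv2.contourArea)
r=cv2.minAreaRect(ct);print('mat',r,onplane(f,*r[0],.005),[onplane(f,*b,.005)[:2].round(3) for b in cv2.boxPoints(r)])
E
```

```text
bench z -0.0006752199255610251
[303. 178.] [290, 166, 26, 26, 193] ztop 0.017 mid [0.484 0.169] mean [0.4837 0.1689] size [0.08 0.08]
[269. 176.] [262, 169, 16, 15, 184] ztop 0.085 mid [0.489 0.271] mean [0.4886 0.2709] size [0.022 0.021]
[437. 180.] [424, 168, 27, 26, 194] ztop 0.017 mid [ 0.482 -0.26 ] mean [ 0.4828 -0.2599] size [0.08  0.083]
[227. 179.] [220, 172, 16, 15, 163] ztop 0.063 mid [0.478 0.401] mean [0.4761 0.4005] size [0.037 0.037]
[350. 178.] [344, 172, 14, 14, 150] ztop 0.075 mid [0.479 0.02 ] mean [0.4796 0.0204] size [0.037 0.036]
[394. 178.] [387, 172, 16, 14, 160] ztop 0.068 mid [ 0.481 -0.117] mean [ 0.482 -0.116] size [0.037 0.04 ]
[195. 186.] [187, 179, 18, 14, 176] ztop 0.063 mid [0.455 0.501] mean [0.4553 0.5008] size [0.037 0.038]
[286. 209.] [274, 197, 26, 26, 374] ztop 0.088 mid [0.384 0.216] mean [0.3844 0.2159] size [0.021 0.018]
[213. 205.] [206, 198, 16, 13, 165] ztop 0.063 mid [0.398 0.441] mean [0.3962 0.4409] size [0.037 0.038]
[247. 207.] [240, 201, 15, 14, 169] ztop 0.022 mid [0.39  0.343] mean [0.391  0.3431] size [0.041 0.042]
[189. 206.] [180, 202, 20, 9, 152] ztop 0.063 mid [0.392 0.517] mean [0.3906 0.5167] size [0.022 0.044]
mat ((413.5, 208.0), (22.0, 23.0), 90.0) [ 0.39343031 -0.18509881  0.005     ] [array([ 0.428, -0.149]), array([ 0.429, -0.222]), array([ 0.359, -0.221]), array([ 0.358, -0.148])]
```

View pics/crop0.png

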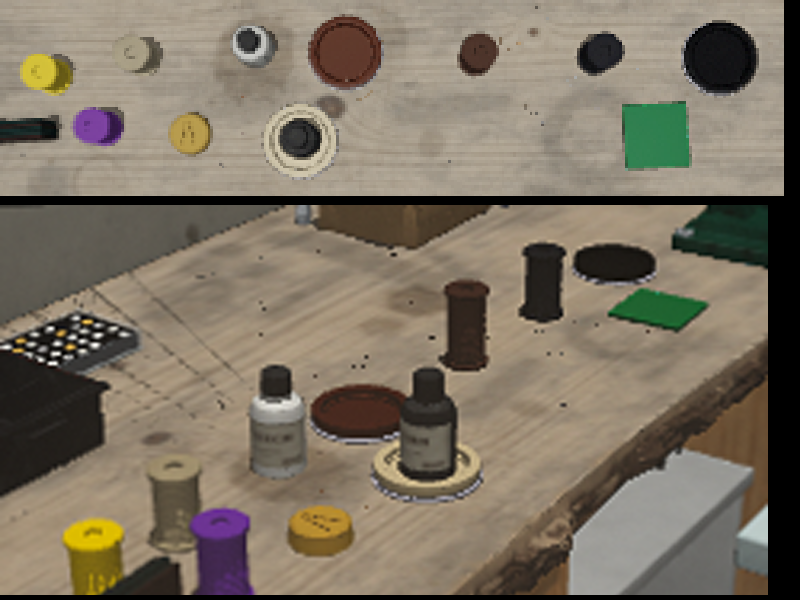

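Run:
```python
from h import *
f=pickle.load(open('top0.pkl','rb'));X=np.load('X0.npy')
# max height grid 5cm cells
z=f['range_z']>0
xs=np.arange(-.1,.95,.05);ys=np.arange(.65,-.95,-.05)
print('     '+' '.join('%4d'%round(y*100) for y in ys))
for x in xs[::-1]:
    r=[]
    for y in ys:
        m=z&(abs(X[...,0]-x)<.025)&(abs(X[...,1]-y)<.025)
        r.append('%4d'%round(X[m][:,2].max()*100) if m.any() else '   .')
    print('%4d '%round(x*100)+' '.join(r))
# cups: rim circle fit
for c in [(.484,.169),(.482,-.26),(.384,.216)]:
    d=np.hypot(X[...,0]-c[0],X[...,1]-c[1])
    m=z&(d<.06)&(d>.03)&(X[...,2]>.0095)&(X[...,2]<.022)
    q=X[m][:,:2]; from scipy.optimize import least_squares
    r=least_squares(lambda p:np.hypot(*(q-p[:2]).T)-p[2],[*c,.038]);print(c,r.x.round(4),len(q))
    # colour: contour outer
```

```text
65   60   55   50   45   40   35   30   25   20   15   10    5    0   -5  -10  -15  -20  -25  -30  -35  -40  -45  -50  -55  -60  -65  -70  -75  -80  -85  -90
  90    .    .    .    .    .    .    .    .    .    .    .    .    .    .    .    .    .    .    .    .    .    .    .    .    .    .    .   24   23   19    .    .
  85    .    0    0    0   -1    .    0    .    .    .    .    .    .    .    .    .    .    .    .    .    .    .    .    .   -3    .   31   30   27   21    .    .
  80    6    5    5    5    5    5    6    6    2    2    0    1    1    0    1    1    1    .    .    .    .    6    6    7    6    .   31   29   26    .    .    .
  75    6    5    5    5    5    5    6    6    2    2    1    1    1    0    0    0    1   11   11   11   11    8    9    6   18   33   33   29   25   18    .    .
  70    6    5   64   64   65   65    5   65   64    1   65   65   65   65   65   63   63   62   62   66   11    6    6    8   23   23   33   21   23   19    .    .
  65    6   69   73   73   69   69   72   72   69   69   68   66   66   67   69   73   73   64   66   69   69   65   
[... 1951 characters left out ...]
1  -70  -79  -79  -79  -79  -79  -79   -1   -1   -1   -1   -1   -1   -1   -1
   0  -79  -78  -79  -79  -78  -79  -78  -79  -79  -79    1   32   37   47   50    2    1    .    .    .  -79  -79  -79  -79  -78  -79  -79  -79  -79   -1   -1   -1
  -5  -79  -79  -79  -79  -79  -79  -79  -79  -79  -79    1    2   34   38    .    2    1    .    .    .  -79  -79  -79  -79  -79  -79  -79  -78  -79  -79  -79  -79
 -10  -78  -79  -79  -79  -78  -79  -79  -79  -79  -79    1    2    2    .    .    .    .    .    .    .  -79  -79  -79  -79  -78  -79  -79  -79  -79  -79  -79  -79
(0.484, 0.169) [0.4849 0.1686 0.0373] 198
(0.482, -0.26) [ 0.4825 -0.2595  0.0377] 203
(0.384, 0.216) [0.3846 0.2182 0.037 ] 213
```

Run:
```python
from h import *
f=pickle.load(open('top0.pkl','rb'));X=np.load('X0.npy')
z=f['range_z']>0
g=pickle.load(open('scene0.pkl','rb'))
H,W=400,640
uu,vv=np.meshgrid(np.arange(W),np.arange(H))
K=np.array([[g['fx'],0,g['cx']],[0,g['fy'],g['cy']],[0,0,1]])
p=cv2.undistortPoints(np.stack([uu.ravel(),vv.ravel()],1)[:,None].astype(float),K,np.array(g['D']))[:,0].reshape(H,W,2)
zz=g['range_z'];Y=(np.dstack([p[...,0]*zz,p[...,1]*zz,zz])-g['t'])@g['R']
A=np.vstack([X[z],Y[zz>0]])
m=(A[:,2]>.03)&(A[:,1]<-.33)&(A[:,1]>-.58)&(A[:,0]>.2)&(A[:,0]<.65)&(A[:,2]<.65);A=A[m]
for lo in np.arange(.03,.6,.04):
    b=A[(A[:,2]>=lo)&(A[:,2]<lo+.04)]
    if len(b)<3: continue
    r=np.hypot(b[:,0],b[:,1]);a=np.degrees(np.arctan2(b[:,1],b[:,0]));k=np.argsort(r)[min(3,len(r)-1)]
    print('%.2f n%d rmin %.3f at %s ymax %.3f xmin %.3f'%(lo,len(b),r[k],b[k].round(3),np.percentile(b[:,1],99.5),np.percentile(b[:,0],.5)))
c=np.vstack([cv2.resize(g['img'][0:190,360:480],None,fx=3.1,fy=3.1)]);d=cv2.resize(f['img'][150:350,400:640],None,fx=1.7,fy=1.7)
o=np.zeros((600,800,3),np.uint8);o[:c.shape[0],:c.shape[1]]=c;o[:d.shape[0],380:380+d.shape[1]]=d
cv2.imwrite('pics/press.png',o[:,:,::-1])
```

```text
0.03 n1592 rmin 0.523 at [ 0.345 -0.393  0.031] ymax -0.388 xmin 0.328
0.07 n1198 rmin 0.539 at [ 0.339 -0.42   0.109] ymax -0.400 xmin 0.339
0.11 n1111 rmin 0.534 at [ 0.338 -0.414  0.125] ymax -0.401 xmin 0.332
0.15 n958 rmin 0.526 at [ 0.326 -0.413  0.166] ymax -0.400 xmin 0.323
0.19 n1067 rmin 0.527 at [ 0.324 -0.416  0.191] ymax -0.402 xmin 0.324
0.23 n610 rmin 0.539 at [ 0.339 -0.418  0.238] ymax -0.404 xmin 0.337
0.27 n674 rmin 0.537 at [ 0.344 -0.413  0.275] ymax -0.411 xmin 0.344
0.31 n415 rmin 0.576 at [ 0.399 -0.416  0.334] ymax -0.413 xmin 0.394
0.35 n486 rmin 0.585 at [ 0.4   -0.426  0.352] ymax -0.424 xmin 0.398
0.39 n453 rmin 0.588 at [ 0.398 -0.433  0.403] ymax -0.429 xmin 0.397
0.43 n455 rmin 0.586 at [ 0.392 -0.436  0.441] ymax -0.432 xmin 0.389
0.47 n468 rmin 0.585 at [ 0.392 -0.434  0.476] ymax -0.432 xmin 0.387
0.51 n183 rmin 0.613 at [ 0.204 -0.578  0.544] ymax -0.350 xmin 0.204
0.55 n272 rmin 0.672 at [ 0.584 -0.332  0.575] ymax -0.331 xmin 0.575
0.59 n1399 rmin 0.671 at [ 0.585 -0.33   0.604] ymax -0.330 xmin 0.570
```

View pics/press.png

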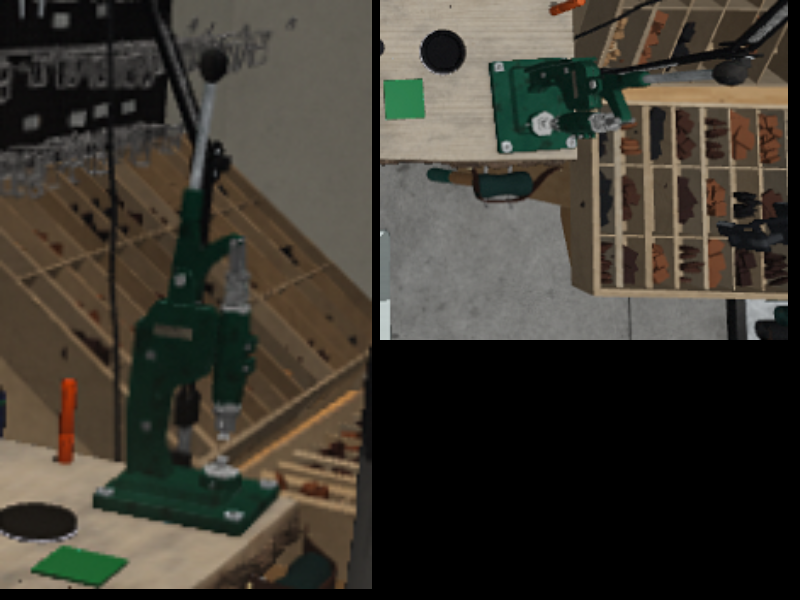

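```bash
python3 -m handwheel '[{"dp":[-0.015,0.045,0.01],"twist":0,"fingers":0.085},{"dp":[-0.03,0.09,0.02],"twist":0,"fingers":0.085},{"dp":[-0.045,0.135,0.02],"twist":0,"fingers":0.085},{"dp":[-0.06,0.18,0.02],"twist":0,"fingers":0.085},{"dp":[-0.07,0.22,0.02],"twist":0,"fingers":0.085},{"dp":[-0.07,0.22,0.02],"twist":0,"fingers":0.085}]' 40
```

```text
time_s: 0.85
ee_pos: [0.1359, -0.4192, 0.2128]
ee_rot: [[0.952, 0.307, -0.001], [0.307, -0.952, 0.003], [-0.0, -0.003, -1.0]]
force: [-0.3, -0.0, 0.7]
grip_width: 0.0849
```

```bash
python3 -m handwheel '[{"dp":[0.05,0.02,0],"twist":0,"fingers":0.085},{"dp":[0.097,0.046,0],"twist":0,"fingers":0.085},{"dp":[0.147,0.082,0],"twist":0,"fingers":0.085},{"dp":[0.191,0.125,0],"twist":0,"fingers":0.085},{"dp":[0.229,0.173,0],"twist":0,"fingers":0.085},{"dp":[0.259,0.226,0],"twist":0,"fingers":0.085},{"dp":[0.282,0.283,0],"twist":0,"fingers":0.085},{"dp":[0.299,0.339,0],"twist":0,"fingers":0.085},{"dp":[0.304,0.399,0],"twist":0,"fingers":0.085},{"dp":[0.304,0.399,0],"twist":0,"fingers":0.085}]'
```

```text
time_s: 2.1
ee_pos: [0.4412, -0.0153, 0.2131]
ee_rot: [[0.949, 0.315, -0.0], [0.315, -0.949, 0.005], [0.002, -0.005, -1.0]]
force: [0.2, -0.6, -0.1]
grip_width: 0.0848
```

```bash
python3 -m handwheel '[{"dp":[-0.005,0.055,0],"twist":0,"fingers":0.085},{"dp":[-0.012,0.11,0],"twist":0,"fingers":0.085},{"dp":[-0.026,0.165,0],"twist":0,"fingers":0.085},{"dp":[-0.045,0.21,0],"twist":0,"fingers":0.085},{"dp":[-0.057,0.232,0],"twist":0,"fingers":0.085},{"dp":[-0.057,0.232,0],"twist":0,"fingers":0.085}]'
python3 - <<'E'
from workcell import ctrl, grab_frame
import cv2,pickle
s=ctrl.sense();f=grab_frame('wrist');f['s']=s;pickle.dump(f,open('w1.pkl','wb'));cv2.imwrite('pics/w1.png',f['img'][:,:,::-1])
print(s['ee_pos'],f['hand_eye'],f['D'])
E
```

```text
time_s: 2.85
ee_pos: [0.3843, 0.2179, 0.2132]
ee_rot: [[0.948, 0.318, -0.0], [0.318, -0.948, 0.006], [0.002, -0.006, -1.0]]
force: [0.6, -0.3, 0.0]
grip_width: 0.085
[0.38430546 0.21791385 0.21319814] [[-2.69685902e-04 -9.53965683e-01 -2.99915661e-01  7.63119789e-02]
 [ 9.99999623e-01 -5.04831090e-04  7.06551084e-04 -4.48021194e-04]
 [-8.25432238e-04 -2.99915357e-01  9.53965459e-01 -1.80446867e-01]
 [ 0.00000000e+00  0.00000000e+00  0.00000000e+00  1.00000000e+00]] [-0.01734884  0.          0.          0.          0.        ]
```

View pics/w1.png

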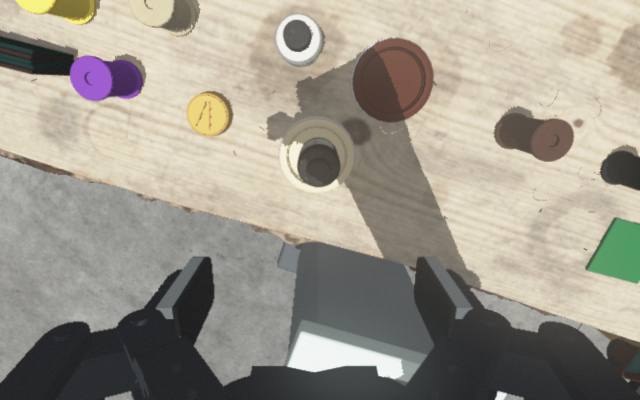

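The wrist view shows the bottle cap near (318,165) in the cream cup (317,153), the brown cup at (393,80), brown spool top at (553,139), wax at (209,114), and cream spool top cropped at the upper edge. I'll cross-check positions from these.

```bash
cat >> h.py <<'E'
def wcam(f):
    s=f['s'];T=np.eye(4);T[:3,:3]=s['ee_rot'];T[:3,3]=s['ee_pos'];M=T@np.array(f['hand_eye'])
    R=M[:3,:3].T;return R,-R@M[:3,3]
def cloud(f,R=None,t=None):
    R=f['R'] if R is None else R; t=f['t'] if t is None else t
    z=f['range_z'];H,W=z.shape;uu,vv=np.meshgrid(np.arange(W),np.arange(H))
    K=np.array([[f['fx'],0,f['cx']],[0,f['fy'],f['cy']],[0,0,1]])
    p=cv2.undistortPoints(np.stack([uu.ravel(),vv.ravel()],1)[:,None].astype(float),K,np.array(f['D']))[:,0].reshape(H,W,2)
    return (np.dstack([p[...,0]*z,p[...,1]*z,z])-t)@R
def fitc(q,r0):
    from scipy.optimize import least_squares
    return least_squares(lambda p:np.hypot(*(q[:,:2]-p[:2]).T)-p[2],[*q[:,:2].mean(0),r0],loss='soft_l1',f_scale=.002).x
def tops(f,zlo,zhi,c,rad,R=None,t=None):
    "min enclosing circle of points in height band near c"
    X=cloud(f,R,t);m=(f['range_z']>0)&(X[...,2]>zlo)&(X[...,2]<zhi)&(np.hypot(X[...,0]-c[0],X[...,1]-c[1])<rad)
    q=X[m];(a,b),r=cv2.minEnclosingCircle(q[:,:2].astype(np.float32));return np.round([a,b,r,q[:,2].mean()],4),len(q)
E
python3 - <<'E'
from h import *
f=pickle.load(open('w1.pkl','rb'));R,t=wcam(f)
for n,a in dict(bottle_cap=(.078,.095,(.384,.216),.03),cream_cup=(.010,.019,(.384,.217),.055),brown_cup=(.010,.019,(.484,.169),.055),brown_sp=(.066,.078,(.48,.02),.03),wax=(.012,.024,(.39,.343),.04),white_cap=(.076,.09,(.489,.271),.03)).items():
    print(n,tops(f,*a,R,t))
E
```

```text
bottle_cap (array([0.3852, 0.215 , 0.012 , 0.0878]), 556)
cream_cup (array([0.385 , 0.2168, 0.042 , 0.0143]), 1687)
brown_cup (array([0.486 , 0.1667, 0.0423, 0.0142]), 2097)
brown_sp (array([0.4813, 0.0187, 0.0211, 0.0722]), 1537)
wax (array([0.3923, 0.341 , 0.0231, 0.0179]), 1464)
white_cap (array([0.4896, 0.2696, 0.012 , 0.083 ]), 710)
```

```bash
python3 -m handwheel '[{"dp":[0.001,-0.002,-0.05],"twist":0,"fingers":0.085},{"dp":[0.001,-0.002,-0.1],"twist":0,"fingers":0.085},{"dp":[0.001,-0.002,-0.14],"twist":0,"fingers":0.085},{"dp":[0.001,-0.002,-0.17],"twist":0,"fingers":0.085},{"dp":[0.001,-0.002,-0.183],"twist":0,"fingers":0.085},{"dp":[0.001,-0.002,-0.183],"twist":0,"fingers":0.085}]'
python3 -m handwheel '[{"dp":[0,0,0],"twist":0,"fingers":0.03},{"dp":[0,0,0],"twist":0,"fingers":0.03},{"dp":[0,0,0],"twist":0,"fingers":0.03},{"dp":[0,0,0],"twist":0,"fingers":0.03},{"dp":[0,0,0],"twist":0,"fingers":0.03},{"dp":[0,0,0],"twist":0,"fingers":0.03}]' 40
```

```text
time_s: 3.65
ee_pos: [0.3863, 0.2135, 0.0297]
ee_rot: [[0.949, 0.314, -0.001], [0.314, -0.949, 0.004], [0.0, -0.005, -1.0]]
force: [0.5, -0.9, 0.5]
grip_width: 0.0852
time_s: 4.4
ee_pos: [0.3863, 0.2135, 0.0296]
ee_rot: [[0.949, 0.314, -0.001], [0.314, -0.949, 0.004], [0.0, -0.005, -1.0]]
force: [0.5, -0.3, 0.1]
grip_width: 0.0299
```

Run:
```python
from workcell import ctrl, grab_frame
import cv2,pickle,numpy as np
s=ctrl.sense();f=grab_frame('wrist');f['s']=s;pickle.dump(f,open('w2.pkl','wb'));g=grab_frame('scene')
o=np.vstack([cv2.resize(f['img'],(480,300)),cv2.resize(g['img'][170:270,240:400],(480,300),interpolation=cv2.INTER_CUBIC)])
cv2.imwrite('pics/w2.png',o[:,:,::-1]);print(s['grip_width'])
```

```text
0.02987611724449163
```

View pics/w2.png

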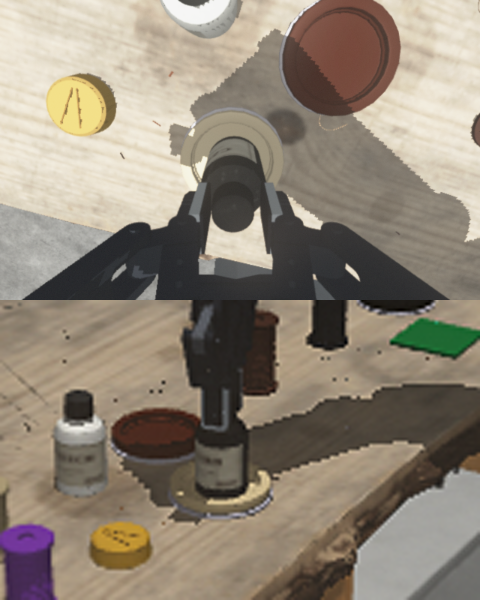

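The bottle stands between the pads, tight on both sides. The opening reads exactly what I commanded though, so I'll close further to see whether it is really gripped.

```bash
python3 -m handwheel '[{"dp":[0,0,0],"twist":0,"fingers":0.02},{"dp":[0,0,0],"twist":0,"fingers":0.02},{"dp":[0,0,0],"twist":0,"fingers":0.02}]' 40
python3 - <<'E'
from workcell import ctrl, grab_frame
import cv2,pickle,numpy as np
s=ctrl.sense();f=grab_frame('wrist');f['s']=s;pickle.dump(f,open('w2.pkl','wb'));g=grab_frame('scene')
o=np.vstack([cv2.resize(f['img'][150:350,220:420],(500,300)),cv2.resize(g['img'][170:270,240:400],(500,300),interpolation=cv2.INTER_CUBIC)])
cv2.imwrite('pics/w3.png',o[:,:,::-1]);print(s['grip_width'])
E
```

```text
time_s: 4.88
ee_pos: [0.3865, 0.2139, 0.0299]
ee_rot: [[0.949, 0.315, -0.001], [0.315, -0.949, 0.005], [0.001, -0.005, -1.0]]
force: [-1.3, 1.4, 5.4]
grip_width: 0.0225
0.022514623362168654
```

View pics/w3.png

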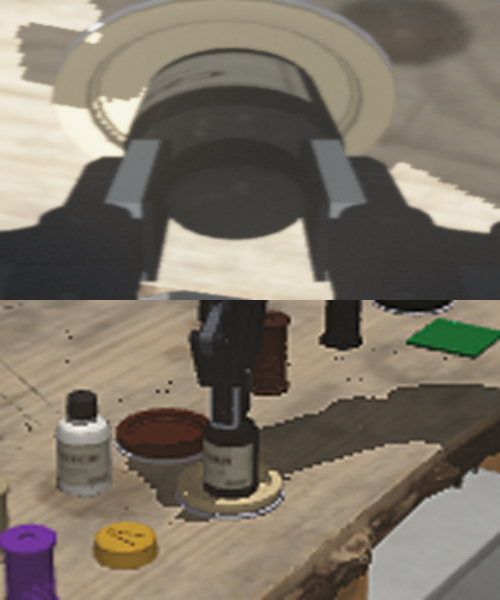

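Run:
```python
from h import *
f=pickle.load(open('w2.pkl','rb'));R,t=wcam(f);X=cloud(f,R,t)
print('ee',f['s']['ee_pos'])
print('cup',tops(f,.010,.019,(.385,.217),.05,R,t))
for v in range(200,330,8): print(v,[X[v,u].round(3).tolist() for u in (270,320,370)])
```

```text
ee [0.38648844 0.21385825 0.02985752]
cup (array([0.3854, 0.217 , 0.042 , 0.0142]), 4342)
200 [[0.386, 0.243, 0.006], [0.407, 0.218, 0.043], [0.408, 0.186, 0.015]]
208 [[0.38, 0.241, 0.005], [0.407, 0.218, 0.055], [0.403, 0.184, 0.015]]
216 [[0.375, 0.24, 0.004], [0.405, 0.217, 0.061], [0.398, 0.182, 0.014]]
224 [[0.37, 0.238, 0.006], [0.403, 0.217, 0.065], [0.393, 0.181, 0.015]]
232 [[0.365, 0.237, 0.005], [0.4, 0.215, 0.066], [0.389, 0.179, 0.015]]
240 [[0.383, 0.236, 0.054], [0.396, 0.214, 0.067], [0.383, 0.177, 0.014]]
248 [[0.382, 0.234, 0.059], [0.398, 0.215, 0.078], [0.373, 0.171, 0.001]]
256 [[0.391, 0.234, 0.084], [0.397, 0.215, 0.083], [0.367, 0.168, 0.001]]
264 [[0.391, 0.233, 0.09], [0.397, 0.215, 0.089], [0.399, 0.194, 0.082]]
272 [[0.391, 0.232, 0.096], [0.394, 0.214, 0.09], [0.399, 0.195, 0.088]]
280 [[0.392, 0.232, 0.103], [0.389, 0.212, 0.088], [0.399, 0.196, 0.096]]
288 [[0.391, 0.231, 0.106], [0.386, 0.211, 0.088], [0.404, 0.2, 0.11]]
296 [[0.393, 0.231, 0.114], [0.382, 0.21, 0.088], [0.403, 0.201, 0.114]]
304 [[0.393, 0.23, 0.118], [0.378, 0.209, 0.088], [0.403, 0.201, 0.117]]
312 [[0.394, 0.23, 0.122], [0.315, 0.186, 0.0], [0.403, 0.202, 0.122]]
320 [[0.393, 0.229, 0.125], [0.309, 0.184, 0.001], [0.402, 0.202, 0.125]]
328 [[0.399, 0.23, 0.135], [0.302, 0.182, 0.001], [0.407, 0.205, 0.135]]
```

Run:
```python
from h import *
from workcell import ctrl, grab_frame
f=pickle.load(open('w2.pkl','rb'));R,t=wcam(f);X=cloud(f,R,t)
for v in range(236,300,6): print(v,[(u,*X[v,u].round(3)) for u in list(range(258,300,6))+list(range(340,376,6))])
c=cv2.resize(f['img'][190:320,240:400],(800,600),interpolation=cv2.INTER_CUBIC)
cv2.imwrite('pics/w4.png',c[:,:,::-1])
```

```text
236 [(258, np.float64(0.364), np.float64(0.243), np.float64(0.014)), (264, np.float64(0.362), np.float64(0.239), np.float64(0.008)), (270, np.float64(0.362), np.float64(0.236), np.float64(0.005)), (276, np.float64(0.39), np.float64(0.234), np.float64(0.062)), (282, np.float64(0.392), np.float64(0.231), np.float64(0.065)), (288, np.float64(0.393), np.float64(0.229), np.float64(0.065)), (294, np.float64(0.394), np.float64(0.226), np.float64(0.066)), (340, np.float64(0.4), np.float64(0.206), np.float64(0.064)), (346, np.float64(0.401), np.float64(0.203), np.float64(0.064)), (352, np.float64(0.4), np.float64(0.2), np.float64(0.059)), (358, np.float64(0.383), np.float64(0.184), np.float64(0.013)), (364, np.float64(0.385), np.float64(0.181), np.float64(0.015)), (370, np.float64(0.386), np.float64(0.178), np.float64(0.015))]
242 [(258, np.float64(0.36), np.float64(0.242), np.float64(0.014)), (264, np.float64(0.36), np.float64(0.238), np.float64(0.012)), (270, np.float64(0.384), np.float64(0.235), np.float64(0.058)), (276, np.float64(0.388), np.float64(0.233), np.float64(0.064)), (282, np.fl
[... 7353 characters left out ...]
, (270, np.float64(0.393), np.float64(0.231), np.float64(0.114)), (276, np.float64(0.388), np.float64(0.228), np.float64(0.105)), (282, np.float64(0.385), np.float64(0.226), np.float64(0.1)), (288, np.float64(0.32), np.float64(0.211), np.float64(0.001)), (294, np.float64(0.379), np.float64(0.22), np.float64(0.088)), (340, np.float64(0.332), np.float64(0.177), np.float64(0.001)), (346, np.float64(0.394), np.float64(0.204), np.float64(0.103)), (352, np.float64(0.397), np.float64(0.203), np.float64(0.106)), (358, np.float64(0.402), np.float64(0.204), np.float64(0.114)), (364, np.float64(0.459), np.float64(0.237), np.float64(0.21)), (370, np.float64(0.403), np.float64(0.201), np.float64(0.114))]
```

View pics/w4.png

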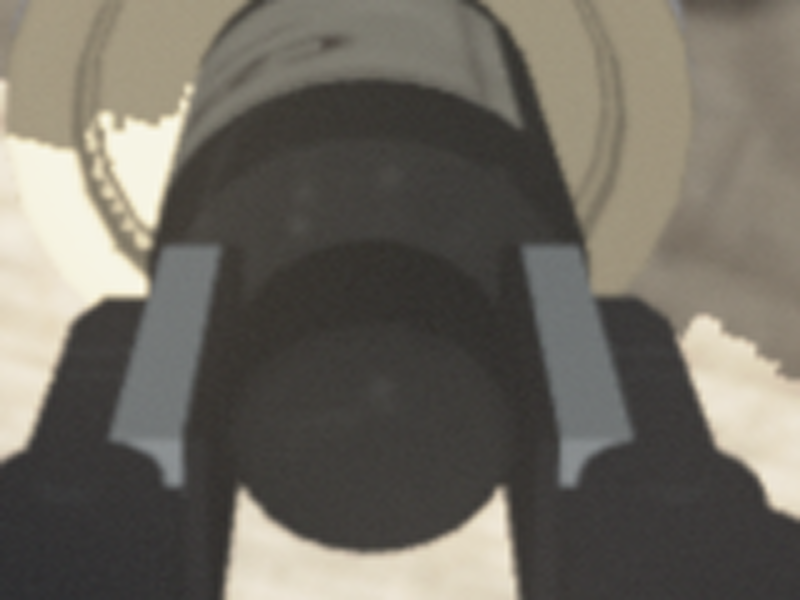

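Pad tips measure at z≈0.073 while the reported TCP is at 0.030, so the real fingertips end about 43 mm above the stated TCP. The jaws are on the bottle's 24 mm cap, which is a sound centred grip. I'll lift slightly with that grip and verify.

```bash
python3 -m handwheel '[{"dp":[0,0,0.01],"twist":0,"fingers":0.015},{"dp":[0,0,0.03],"twist":0,"fingers":0.015},{"dp":[0,0,0.05],"twist":0,"fingers":0.015},{"dp":[0,0,0.05],"twist":0,"fingers":0.015}]' 60
python3 - <<'E'
from h import *
from workcell import ctrl, grab_frame
s=ctrl.sense();f=grab_frame('wrist');f['s']=s;pickle.dump(f,open('w5.pkl','wb'));g=grab_frame('scene')
R,t=wcam(f);print(s['ee_pos'],tops(f,.13,.142,(.386,.213),.013,R,t))
o=np.vstack([cv2.resize(f['img'][150:350,220:420],(500,300)),cv2.resize(g['img'][170:270,240:400],(500,300),interpolation=cv2.INTER_CUBIC)])
cv2.imwrite('pics/w5.png',o[:,:,::-1])
E
```

```text
time_s: 5.48
ee_pos: [0.3873, 0.2141, 0.0809]
ee_rot: [[0.949, 0.314, 0.002], [0.314, -0.949, 0.006], [0.003, -0.005, -1.0]]
force: [-0.1, -1.2, -2.0]
grip_width: 0.0221
[0.38733981 0.21408238 0.08094392] (array([0.386 , 0.213 , 0.0131, 0.1385]), 2784)
```

View pics/w5.png

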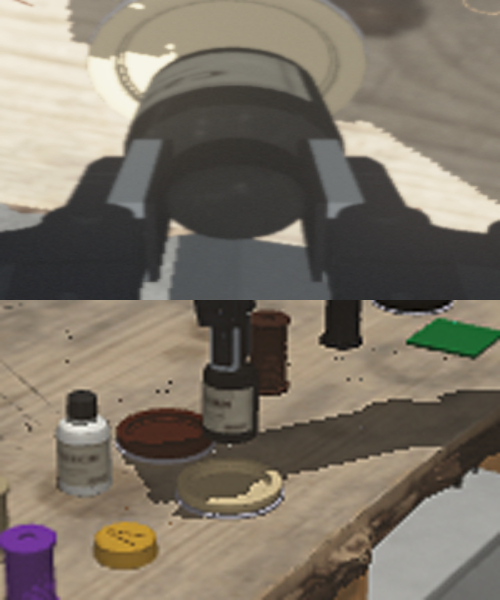

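The bottle hangs upright from its cap. Next I raise it and carry it to above the mat.

```bash
python3 -m handwheel '[{"dp":[0,0,0.04],"twist":0,"fingers":0.015},{"dp":[0.015,-0.035,0.07],"twist":0,"fingers":0.015},{"dp":[0.033,-0.075,0.07],"twist":0,"fingers":0.015},{"dp":[0.048,-0.13,0.07],"twist":0,"fingers":0.015},{"dp":[0.053,-0.185,0.07],"twist":0,"fingers":0.015},{"dp":[0.053,-0.24,0.07],"twist":0,"fingers":0.015},{"dp":[0.045,-0.295,0.07],"twist":0,"fingers":0.015},{"dp":[0.03,-0.345,0.07],"twist":0,"fingers":0.015},{"dp":[0.008,-0.4,0.07],"twist":0,"fingers":0.015},{"dp":[0.008,-0.4,0.07],"twist":0,"fingers":0.015}]' 60
python3 - <<'E'
from h import *
from workcell import ctrl, grab_frame
s=ctrl.sense();f=grab_frame('wrist');f['s']=s;pickle.dump(f,open('w6.pkl','wb'))
cv2.imwrite('pics/w6.png',f['img'][:,:,::-1]);R,t=wcam(f);print(s['ee_pos'])
hsv=cv2.cvtColor(f['img'],cv2.COLOR_RGB2HSV)
gm=((hsv[...,0]>45)&(hsv[...,0]<85)&(hsv[...,1]>120)).astype(np.uint8)
n,l,st,c=cv2.connectedComponentsWithStats(gm)
for i in range(1,n):
    if st[i,4]>200: print(st[i],c[i])
print('blackspool',tops(f,.060,.072,(.482,-.117),.03,R,t),'cup',tops(f,.01,.019,(.483,-.26),.055,R,t))
E
```

```text
time_s: 6.82
ee_pos: [0.3911, -0.1908, 0.1481]
ee_rot: [[0.952, 0.306, -0.004], [0.306, -0.952, 0.004], [-0.003, -0.005, -1.0]]
force: [0.3, 0.7, -1.3]
grip_width: 0.0218
[ 0.39106425 -0.19077611  0.14810684]
blackspool (array([ 0.4831, -0.1184,  0.0201,  0.0661]), 2781) cup (array([ 0.4837, -0.2616,  0.0423,  0.0142]), 2946)
```

View pics/w6.png

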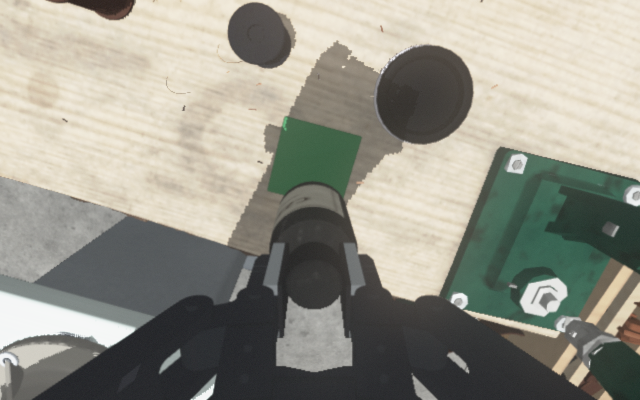

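The wrist view shows the mat's far corners at about (286,116) and (362,137), the bottle in front, the black spool at (259,33) and the black cup at (424,94).

Run:
```python
from h import *
f=pickle.load(open('w6.pkl','rb'));R,t=wcam(f)
a=onplane(f,286,116,.005,R,t);b=onplane(f,362,137,.005,R,t);print(a,b,np.linalg.norm(a-b))
d=(a-b)[:2]/np.linalg.norm((a-b)[:2]);n=np.array([d[1],-d[0]]);n*=np.sign(-n[0]);print('centre',(a+b)[:2]/2+.037*n)
```

```text
[ 0.42930258 -0.15099538  0.005     ] [ 0.43255351 -0.22322051  0.005     ] 0.07229826064467101
centre [ 0.39396547 -0.18877166]
```

```bash
python3 -m handwheel '[{"dp":[0.003,0.003,-0.03],"twist":0,"fingers":0.015},{"dp":[0.003,0.003,-0.07],"twist":0,"fingers":0.015},{"dp":[0.003,0.003,-0.095],"twist":0,"fingers":0.015},{"dp":[0.003,0.003,-0.108],"twist":0,"fingers":0.015},{"dp":[0.003,0.003,-0.114],"twist":0,"fingers":0.015},{"dp":[0.003,0.003,-0.117],"twist":0,"fingers":0.015},{"dp":[0.003,0.003,-0.117],"twist":0,"fingers":0.015}]' 60
```

```text
time_s: 7.75
ee_pos: [0.396, -0.1854, 0.0318]
ee_rot: [[0.951, 0.309, -0.002], [0.309, -0.951, 0.005], [-0.001, -0.005, -1.0]]
force: [-0.0, 0.7, -1.6]
grip_width: 0.0225
```

```bash
python3 -m handwheel '[{"dp":[-0.001,-0.002,-0.001],"twist":0,"fingers":0.015},{"dp":[-0.001,-0.002,-0.0015],"twist":0,"fingers":0.015},{"dp":[-0.001,-0.002,-0.0015],"twist":0,"fingers":0.05},{"dp":[-0.001,-0.002,-0.0015],"twist":0,"fingers":0.05},{"dp":[-0.001,-0.002,0],"twist":0,"fingers":0.05},{"dp":[-0.001,-0.002,0.03],"twist":0,"fingers":0.05},{"dp":[-0.001,-0.002,0.08],"twist":0,"fingers":0.07},{"dp":[-0.001,-0.002,0.12],"twist":0,"fingers":0.07},{"dp":[-0.001,-0.002,0.12],"twist":0,"fingers":0.07}]' 40
python3 - <<'E'
from h import *
from workcell import ctrl, grab_frame
s=ctrl.sense();f=grab_frame('wrist');f['s']=s;pickle.dump(f,open('w7.pkl','wb'))
cv2.imwrite('pics/w7.png',f['img'][:,:,::-1]);R,t=wcam(f);print(s['ee_pos'],s['grip_width'])
print('cap',tops(f,.08,.095,(.394,-.188),.03,R,t))
E
```

```text
time_s: 8.88
ee_pos: [0.3973, -0.1882, 0.1548]
ee_rot: [[0.951, 0.309, 0.003], [0.309, -0.951, 0.001], [0.004, -0.0, -1.0]]
force: [0.1, -0.2, 0.3]
grip_width: 0.0696
[ 0.39727129 -0.18822461  0.15480638] 0.06964197203756066
cap (array([ 0.3939, -0.1859,  0.0119,  0.0879]), 794)
```

View pics/w7.png

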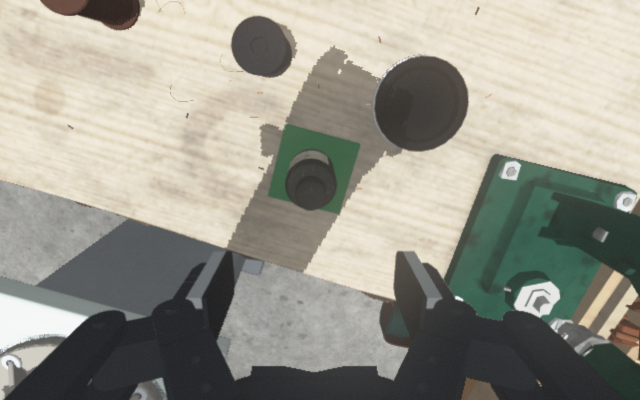

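Bottle stands on the mat at (0.394,-0.186), about 2 mm from the mat centre. Next the black spool: (0.483,-0.118), seen at pixel (262,45). It is the only black spool; the brown one is at the upper left.

```bash
python3 -m handwheel '[{"dp":[0.03,0.025,0],"twist":0,"fingers":0.07},{"dp":[0.06,0.05,0],"twist":0,"fingers":0.07},{"dp":[0.085,0.07,0],"twist":0,"fingers":0.07},{"dp":[0.085,0.07,-0.03],"twist":0,"fingers":0.07},{"dp":[0.085,0.07,-0.07],"twist":0,"fingers":0.07},{"dp":[0.085,0.07,-0.11],"twist":0,"fingers":0.07},{"dp":[0.085,0.07,-0.14],"twist":0,"fingers":0.07},{"dp":[0.085,0.07,-0.155],"twist":0,"fingers":0.07},{"dp":[0.085,0.07,-0.157],"twist":0,"fingers":0.07},{"dp":[0.085,0.07,-0.157],"twist":0,"fingers":0.07}]'
python3 - <<'E'
from h import *
from workcell import ctrl, grab_frame
s=ctrl.sense();f=grab_frame('wrist');f['s']=s;pickle.dump(f,open('w8.pkl','wb'))
cv2.imwrite('pics/w8.png',f['img'][:,:,::-1]);R,t=wcam(f);print(s['ee_pos'],s['grip_width'])
print('spool',tops(f,.060,.072,(.483,-.118),.022,R,t))
E
```

```text
time_s: 10.18
ee_pos: [0.4814, -0.1178, -0.0035]
ee_rot: [[0.951, 0.309, 0.001], [0.309, -0.951, 0.003], [0.002, -0.002, -1.0]]
force: [0.4, 0.5, 0.7]
grip_width: 0.0698
[ 0.4813691  -0.11782806 -0.00348879] 0.06982314889276393
spool (array([ 0.4831, -0.1184,  0.0206,  0.0661]), 8188)
```

View pics/w8.png

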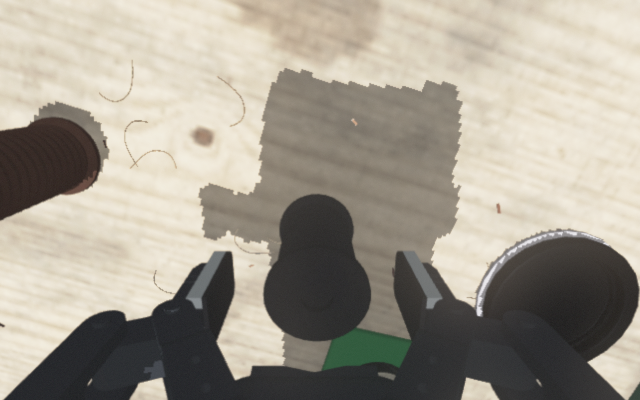

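Spool top at (317,292) is centred between open pads. Now I close.

```bash
python3 -m handwheel '[{"dp":[0.001,0,0],"twist":0,"fingers":0.03},{"dp":[0.001,0,0],"twist":0,"fingers":0.03},{"dp":[0.001,0,0],"twist":0,"fingers":0.03},{"dp":[0.001,0,0],"twist":0,"fingers":0.03},{"dp":[0.001,0,0],"twist":0,"fingers":0.03}]' 50
python3 -m handwheel '[{"dp":[0,0,0.01],"twist":0,"fingers":0.03},{"dp":[0,0,0.03],"twist":0,"fingers":0.03},{"dp":[0,0,0.05],"twist":0,"fingers":0.03},{"dp":[0,0,0.05],"twist":0,"fingers":0.03}]' 50
python3 - <<'E'
from h import *
from workcell import ctrl, grab_frame
s=ctrl.sense();f=grab_frame('wrist');f['s']=s;pickle.dump(f,open('w9.pkl','wb'));g=grab_frame('scene')
R,t=wcam(f);X=cloud(f,R,t)
print('ee',s['ee_pos'],[X[v,317].round(3).tolist() for v in range(210,340,10)])
print(tops(f,.10,.125,s['ee_pos'][:2],.0215,R,t))
o=np.vstack([cv2.resize(f['img'][150:350,220:420],(500,300)),cv2.resize(g['img'][130:230,280:440],(500,300),interpolation=cv2.INTER_CUBIC)])
cv2.imwrite('pics/w9.png',o[:,:,::-1])
E
```

```text
time_s: 10.85
ee_pos: [0.4837, -0.1181, -0.0021]
ee_rot: [[0.951, 0.309, 0.004], [0.309, -0.951, 0.002], [0.004, -0.001, -1.0]]
force: [-0.2, -0.1, 6.9]
grip_width: 0.0362
time_s: 11.35
ee_pos: [0.485, -0.1184, 0.0496]
ee_rot: [[0.951, 0.309, 0.007], [0.309, -0.951, 0.001], [0.007, 0.001, -1.0]]
force: [0.4, 0.1, -0.9]
grip_width: 0.0366
ee [ 0.48500321 -0.11842601  0.04956308] [[0.501, -0.115, 0.065], [0.5, -0.115, 0.078], [0.5, -0.114, 0.09], [0.5, -0.114, 0.101], [0.503, -0.113, 0.117], [0.501, -0.114, 0.119], [0.496, -0.115, 0.118], [0.493, -0.117, 0.118], [0.487, -0.119, 0.115], [0.483, -0.12, 0.115], [0.479, -0.121, 0.116], [0.476, -0.122, 0.118], [0.472, -0.124, 0.118]]
(array([ 0.485 , -0.1184,  0.0215,  0.1169]), 8818)
```

View pics/w9.png

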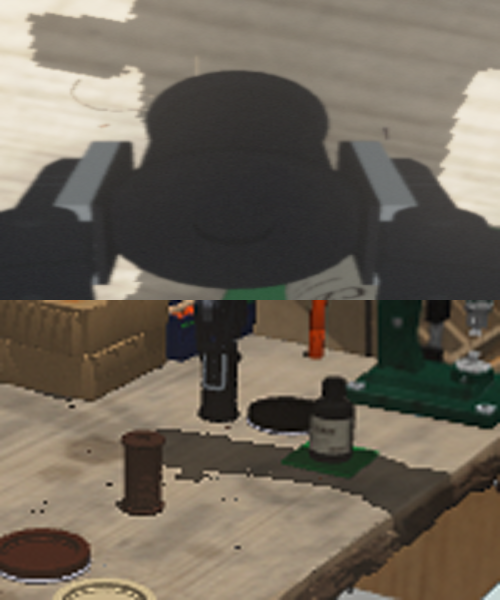

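```bash
python3 -m handwheel '[{"dp":[0,-0.03,0.015],"twist":0,"fingers":0.03},{"dp":[-0.001,-0.07,0.015],"twist":0,"fingers":0.03},{"dp":[-0.001,-0.11,0.015],"twist":0,"fingers":0.03},{"dp":[-0.001,-0.143,0.015],"twist":0,"fingers":0.03},{"dp":[-0.001,-0.143,0.0],"twist":0,"fingers":0.03},{"dp":[-0.001,-0.143,-0.02],"twist":0,"fingers":0.03},{"dp":[-0.001,-0.143,-0.035],"twist":0,"fingers":0.03},{"dp":[-0.001,-0.143,-0.042],"twist":0,"fingers":0.03},{"dp":[-0.001,-0.143,-0.045],"twist":0,"fingers":0.03},{"dp":[-0.001,-0.143,-0.045],"twist":0,"fingers":0.03}]' 50
python3 - <<'E'
from h import *
from workcell import ctrl, grab_frame
s=ctrl.sense();f=grab_frame('wrist');f['s']=s;pickle.dump(f,open('w10.pkl','wb'));g=grab_frame('scene')
o=np.vstack([cv2.resize(f['img'][150:350,220:420],(500,300)),cv2.resize(g['img'][130:230,280:440],(500,300),interpolation=cv2.INTER_CUBIC)])
cv2.imwrite('pics/w10.png',o[:,:,::-1])
E
```

```text
time_s: 12.7
ee_pos: [0.483, -0.261, 0.0032]
ee_rot: [[0.951, 0.309, 0.005], [0.309, -0.951, 0.001], [0.005, 0.0, -1.0]]
force: [0.7, -0.1, -0.6]
grip_width: 0.0368
```

View pics/w10.png

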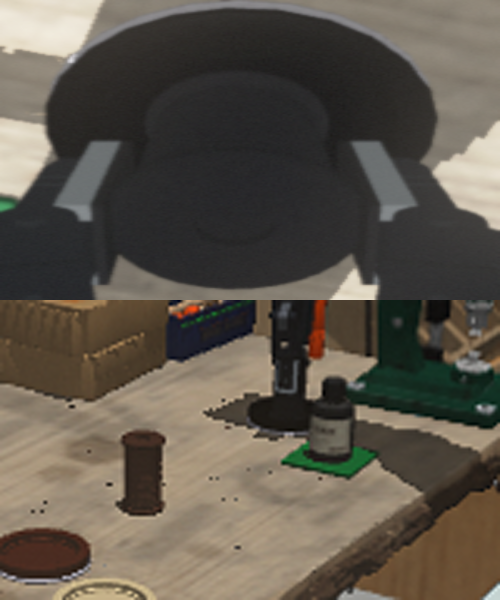

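Spool is inside the black cup, still held. I open and rise.

```bash
python3 -m handwheel '[{"dp":[0,0,0],"twist":0,"fingers":0.06},{"dp":[0,0,0],"twist":0,"fingers":0.06},{"dp":[0,0,0],"twist":0,"fingers":0.06},{"dp":[0,0,0.02],"twist":0,"fingers":0.06},{"dp":[0,0,0.06],"twist":0,"fingers":0.07},{"dp":[0,0,0.11],"twist":0,"fingers":0.07},{"dp":[0,0.05,0.15],"twist":0,"fingers":0.07},{"dp":[0,0.05,0.15],"twist":0,"fingers":0.07}]'
python3 - <<'E'
from h import *
from workcell import ctrl, grab_frame
s=ctrl.sense();f=grab_frame('wrist');f['s']=s;pickle.dump(f,open('w11.pkl','wb'));R,t=wcam(f);print(s['ee_pos'],s['grip_width'])
print('sp',tops(f,.062,.078,(.483,-.261),.03,R,t),'cup',tops(f,.01,.019,(.483,-.26),.055,R,t),'bot',tops(f,.08,.095,(.394,-.188),.03,R,t))
cv2.imwrite('pics/w11.png',f['img'][:,:,::-1])
E
```

```text
time_s: 13.8
ee_pos: [0.4857, -0.2081, 0.1567]
ee_rot: [[0.949, 0.314, 0.011], [0.314, -0.949, -0.0], [0.01, 0.004, -1.0]]
force: [-0.1, -0.1, 0.7]
grip_width: 0.0701
[ 0.4856766  -0.20806432  0.15673454] 0.07010553776248284
sp (array([ 0.4824, -0.2612,  0.0204,  0.0712]), 1841) cup (array([ 0.4834, -0.2615,  0.0421,  0.014 ]), 1967) bot (array([ 0.3944, -0.1859,  0.0118,  0.0873]), 666)
```

View pics/w11.png

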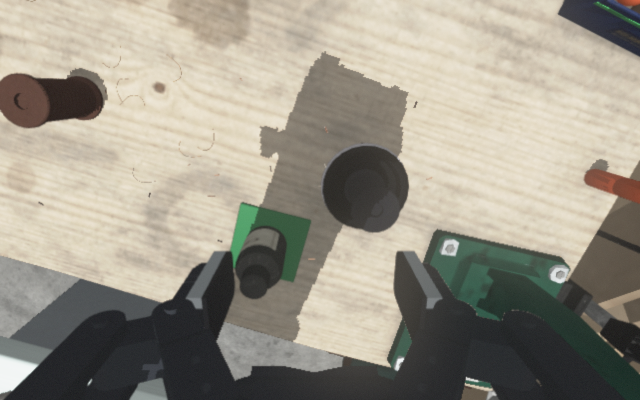

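Black spool stands in its cup at 1 mm off centre, at the expected height (0.071). Next the brown spool at (0.481,0.019).

```bash
python3 -m handwheel '[{"dp":[0,0.05,0],"twist":0,"fingers":0.07},{"dp":[-0.002,0.11,0],"twist":0,"fingers":0.07},{"dp":[-0.004,0.17,0],"twist":0,"fingers":0.07},{"dp":[-0.004,0.215,0],"twist":0,"fingers":0.07},{"dp":[-0.004,0.227,0],"twist":0,"fingers":0.07},{"dp":[-0.004,0.227,-0.04],"twist":0,"fingers":0.07},{"dp":[-0.004,0.227,-0.09],"twist":0,"fingers":0.07},{"dp":[-0.004,0.227,-0.13],"twist":0,"fingers":0.07},{"dp":[-0.004,0.227,-0.148],"twist":0,"fingers":0.07},{"dp":[-0.004,0.227,-0.15],"twist":0,"fingers":0.07}]'
python3 - <<'E'
from h import *
from workcell import ctrl, grab_frame
s=ctrl.sense();f=grab_frame('wrist');f['s']=s;pickle.dump(f,open('w12.pkl','wb'))
cv2.imwrite('pics/w12.png',f['img'][:,:,::-1]);R,t=wcam(f);print(s['ee_pos'],s['grip_width'])
print('spool',tops(f,.066,.078,(.481,.018),.022,R,t))
E
```

```text
time_s: 15.1
ee_pos: [0.4796, 0.0163, 0.0041]
ee_rot: [[0.95, 0.311, 0.006], [0.311, -0.95, -0.001], [0.005, 0.002, -1.0]]
force: [-0.2, 0.1, -0.0]
grip_width: 0.07
[0.47961478 0.01629048 0.00411971] 0.0699517923855515
spool (array([0.4807, 0.0192, 0.0206, 0.0721]), 8042)
```

View pics/w12.png

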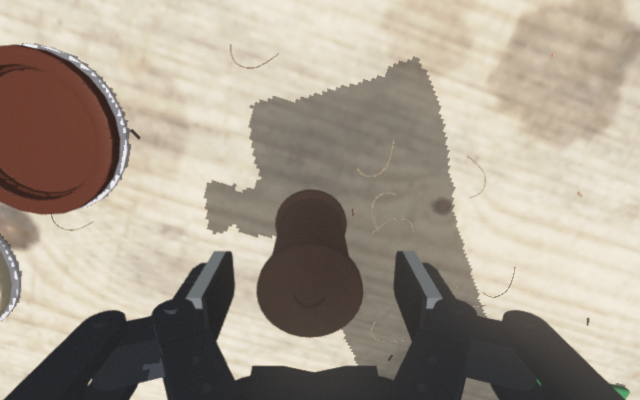

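Brown spool at (310,290) is between the pads. I recentre by 2 mm, close and lift.

```bash
python3 -m handwheel '[{"dp":[0.001,0.002,0.003],"twist":0,"fingers":0.07},{"dp":[0.001,0.002,0.003],"twist":0,"fingers":0.03},{"dp":[0.001,0.002,0.003],"twist":0,"fingers":0.03},{"dp":[0.001,0.002,0.003],"twist":0,"fingers":0.03},{"dp":[0.001,0.002,0.003],"twist":0,"fingers":0.03},{"dp":[0.001,0.002,0.003],"twist":0,"fingers":0.03}]' 50
python3 -m handwheel '[{"dp":[0,0,0.01],"twist":0,"fingers":0.03},{"dp":[0,0,0.04],"twist":0,"fingers":0.03},{"dp":[0,0,0.06],"twist":0,"fingers":0.03},{"dp":[0,0,0.06],"twist":0,"fingers":0.03}]' 50
python3 - <<'E'
from h import *
from workcell import ctrl, grab_frame
s=ctrl.sense();f=grab_frame('wrist');f['s']=s;pickle.dump(f,open('w13.pkl','wb'));g=grab_frame('scene')
R,t=wcam(f);X=cloud(f,R,t)
print('ee',s['ee_pos'],[X[v,315].round(3).tolist() for v in range(250,340,15)])
o=np.vstack([cv2.resize(f['img'][150:350,220:420],(500,300)),cv2.resize(g['img'][130:230,250:410],(500,300),interpolation=cv2.INTER_CUBIC)])
cv2.imwrite('pics/w13.png',o[:,:,::-1])
E
```

```text
time_s: 15.9
ee_pos: [0.4824, 0.0188, 0.0092]
ee_rot: [[0.95, 0.311, 0.01], [0.311, -0.95, -0.001], [0.009, 0.004, -1.0]]
force: [-2.5, 0.1, 9.6]
grip_width: 0.0362
time_s: 16.4
ee_pos: [0.4837, 0.0188, 0.0708]
ee_rot: [[0.95, 0.311, 0.013], [0.311, -0.95, -0.001], [0.012, 0.005, -1.0]]
force: [0.9, -0.2, -1.3]
grip_width: 0.036
ee [0.48366111 0.01876283 0.0708044 ] [[0.5, 0.024, 0.134], [0.494, 0.022, 0.134], [0.488, 0.02, 0.135], [0.48, 0.018, 0.131], [0.476, 0.016, 0.135], [0.468, 0.014, 0.133]]
```

View pics/w13.png

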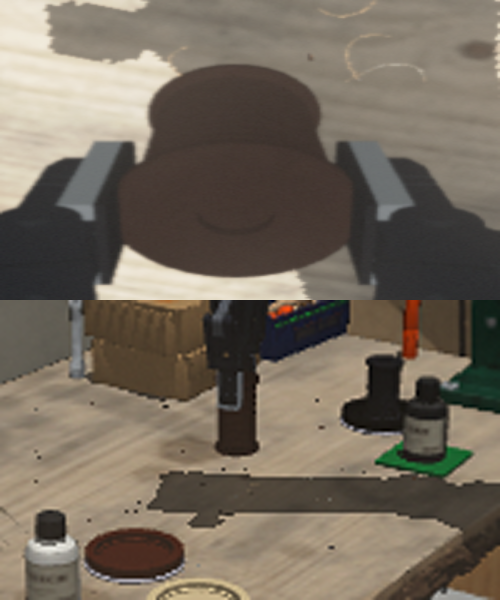

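```bash
python3 -m handwheel '[{"dp":[0,0.03,0.005],"twist":0,"fingers":0.03},{"dp":[0.001,0.07,0.005],"twist":0,"fingers":0.03},{"dp":[0.001,0.11,0.005],"twist":0,"fingers":0.03},{"dp":[0.001,0.14,0.005],"twist":0,"fingers":0.03},{"dp":[0.001,0.148,0],"twist":0,"fingers":0.03},{"dp":[0.001,0.148,-0.025],"twist":0,"fingers":0.03},{"dp":[0.001,0.148,-0.045],"twist":0,"fingers":0.03},{"dp":[0.001,0.148,-0.053],"twist":0,"fingers":0.03},{"dp":[0.001,0.148,-0.055],"twist":0,"fingers":0.03},{"dp":[0.001,0.148,-0.055],"twist":0,"fingers":0.03}]' 50
python3 - <<'E'
from h import *
from workcell import ctrl, grab_frame
s=ctrl.sense();f=grab_frame('wrist');f['s']=s;g=grab_frame('scene')
o=np.vstack([cv2.resize(f['img'][150:350,220:420],(500,300)),cv2.resize(g['img'][170:270,230:390],(500,300),interpolation=cv2.INTER_CUBIC)])
cv2.imwrite('pics/w14.png',o[:,:,::-1])
E
```

```text
time_s: 17.75
ee_pos: [0.4837, 0.1654, 0.0147]
ee_rot: [[0.951, 0.31, 0.01], [0.31, -0.951, -0.002], [0.009, 0.005, -1.0]]
force: [-2.0, -1.7, 7.1]
grip_width: 0.0356
```

View pics/w14.png

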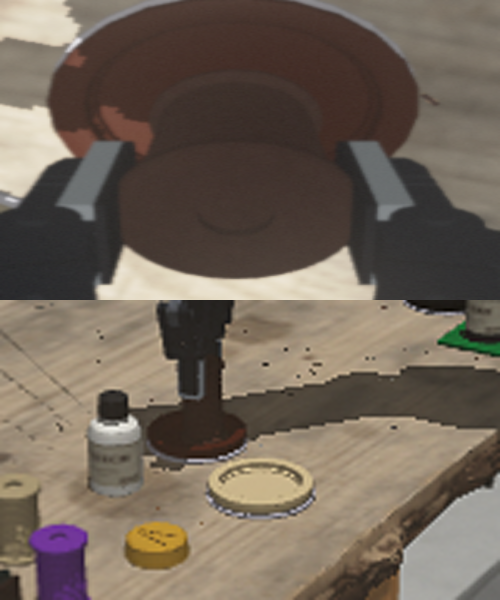

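Spool is on the brown cup's floor (7 N upward contact force). I release it and go towards the cream spool, keeping clear of the white bottle.

```bash
python3 -m handwheel '[{"dp":[0,0,0],"twist":0,"fingers":0.055},{"dp":[0,0,0],"twist":0,"fingers":0.055},{"dp":[0,0,0],"twist":0,"fingers":0.055},{"dp":[0,0,0.03],"twist":0,"fingers":0.055},{"dp":[0,0,0.08],"twist":0,"fingers":0.055},{"dp":[0,0,0.13],"twist":0,"fingers":0.07},{"dp":[0,0,0.15],"twist":0,"fingers":0.07},{"dp":[-0.005,0.05,0.15],"twist":0,"fingers":0.07},{"dp":[-0.01,0.1,0.15],"twist":0,"fingers":0.07},{"dp":[-0.01,0.1,0.15],"twist":0,"fingers":0.07}]'
python3 - <<'E'
from h import *
from workcell import ctrl, grab_frame
s=ctrl.sense();f=grab_frame('wrist');f['s']=s;pickle.dump(f,open('w15.pkl','wb'));R,t=wcam(f);print(s['ee_pos'],s['grip_width'])
for n,a in dict(brsp=(.07,.082,(.485,.166),.03),cream_cup=(.010,.019,(.385,.217),.055),wax=(.012,.024,(.392,.342),.04),white=(.076,.09,(.489,.27),.03),crsp=(.055,.066,(.477,.4),.03)).items():
    try: print(n,tops(f,*a,R,t))
    except Exception as e: print(n,e)
cv2.imwrite('pics/w15.png',f['img'][:,:,::-1])
E
```

```text
time_s: 19.1
ee_pos: [0.4719, 0.2703, 0.1651]
ee_rot: [[0.948, 0.317, 0.01], [0.317, -0.949, 0.001], [0.01, 0.002, -1.0]]
force: [0.6, -0.9, -0.3]
grip_width: 0.0702
[0.47194662 0.27029857 0.16511285] 0.07020301861589096
brsp (array([0.482 , 0.1655, 0.0204, 0.0772]), 1800)
cream_cup (array([0.3854, 0.2172, 0.0421, 0.0141]), 1826)
wax (array([0.3915, 0.341 , 0.0236, 0.0179]), 1525)
white (array([0.4893, 0.2698, 0.0119, 0.0831]), 733)
crsp (array([0.4773, 0.3984, 0.0206, 0.06  ]), 1993)
```

View pics/w15.png

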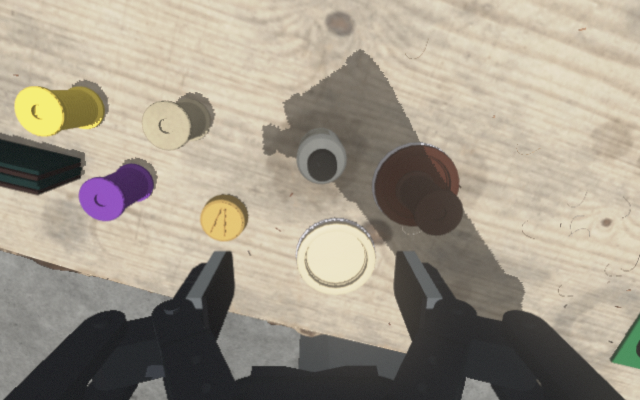

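Cream spool is at pixel (167,125), clearly pale beside yellow (40,110) and purple (101,199). Its height of 0.060 matches the description. The brown spool sits about 4 mm off its cup centre; fine. I approach the cream spool.

```bash
python3 -m handwheel '[{"dp":[0.002,0.04,0],"twist":0,"fingers":0.07},{"dp":[0.004,0.09,0],"twist":0,"fingers":0.07},{"dp":[0.006,0.122,0],"twist":0,"fingers":0.07},{"dp":[0.006,0.129,0],"twist":0,"fingers":0.07},{"dp":[0.006,0.129,-0.04],"twist":0,"fingers":0.07},{"dp":[0.006,0.129,-0.09],"twist":0,"fingers":0.07},{"dp":[0.006,0.129,-0.13],"twist":0,"fingers":0.07},{"dp":[0.006,0.129,-0.155],"twist":0,"fingers":0.07},{"dp":[0.006,0.129,-0.166],"twist":0,"fingers":0.07},{"dp":[0.006,0.129,-0.168],"twist":0,"fingers":0.07}]'
python3 - <<'E'
from h import *
from workcell import ctrl, grab_frame
s=ctrl.sense();f=grab_frame('wrist');f['s']=s;R,t=wcam(f);print(s['ee_pos'],s['grip_width'])
print(tops(f,.055,.066,(.477,.4),.022,R,t))
cv2.imwrite('pics/w16.png',f['img'][:,:,::-1])
E
```

```text
time_s: 20.4
ee_pos: [0.4792, 0.395, -0.0035]
ee_rot: [[0.95, 0.313, 0.01], [0.313, -0.95, -0.003], [0.008, 0.006, -1.0]]
force: [0.7, 0.6, 0.7]
grip_width: 0.0699
[ 0.47919685  0.39495961 -0.00354371] 0.06992826742099167
(array([0.4774, 0.399 , 0.0205, 0.0601]), 7498)
```

View pics/w16.png

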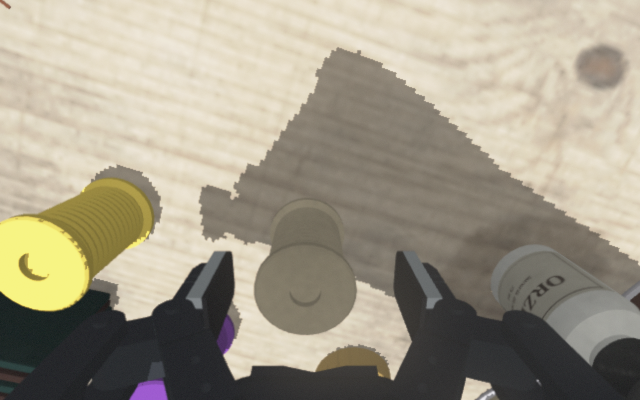

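Cream spool at (305,290) lies between the pads. I recentre 4 mm, close and lift.

```bash
python3 -m handwheel '[{"dp":[-0.001,0.004,0],"twist":0,"fingers":0.07},{"dp":[-0.001,0.004,0],"twist":0,"fingers":0.03},{"dp":[-0.001,0.004,0],"twist":0,"fingers":0.03},{"dp":[-0.001,0.004,0],"twist":0,"fingers":0.03},{"dp":[-0.001,0.004,0],"twist":0,"fingers":0.03},{"dp":[-0.001,0.004,0],"twist":0,"fingers":0.03}]' 50
python3 -m handwheel '[{"dp":[0,0,0.01],"twist":0,"fingers":0.03},{"dp":[0,0,0.05],"twist":0,"fingers":0.03},{"dp":[0,0,0.10],"twist":0,"fingers":0.03},{"dp":[0,0,0.14],"twist":0,"fingers":0.03},{"dp":[0,0,0.14],"twist":0,"fingers":0.03}]' 50
python3 - <<'E'
from h import *
from workcell import ctrl, grab_frame
s=ctrl.sense();f=grab_frame('wrist');f['s']=s;g=grab_frame('scene')
R,t=wcam(f);X=cloud(f,R,t)
print('ee',s['ee_pos'],[X[v,315].round(3).tolist() for v in range(250,340,15)])
o=np.vstack([cv2.resize(f['img'][150:350,220:420],(500,300)),cv2.resize(g['img'][150:290,180:390],(500,300),interpolation=cv2.INTER_CUBIC)])
cv2.imwrite('pics/w17.png',o[:,:,::-1])
E
```

```text
time_s: 21.2
ee_pos: [0.4789, 0.4002, -0.0021]
ee_rot: [[0.95, 0.313, 0.012], [0.313, -0.95, -0.001], [0.011, 0.004, -1.0]]
force: [0.8, -0.2, 5.0]
grip_width: 0.0346
time_s: 21.82
ee_pos: [0.4803, 0.4022, 0.1421]
ee_rot: [[0.95, 0.313, 0.017], [0.313, -0.95, 0.004], [0.017, 0.002, -1.0]]
force: [0.5, 0.2, -1.5]
grip_width: 0.035
ee [0.48032303 0.40222345 0.14211666] [[0.496, 0.407, 0.205], [0.49, 0.405, 0.205], [0.484, 0.403, 0.205], [0.476, 0.401, 0.202], [0.471, 0.399, 0.205], [0.464, 0.397, 0.204]]
```

View pics/w17.png

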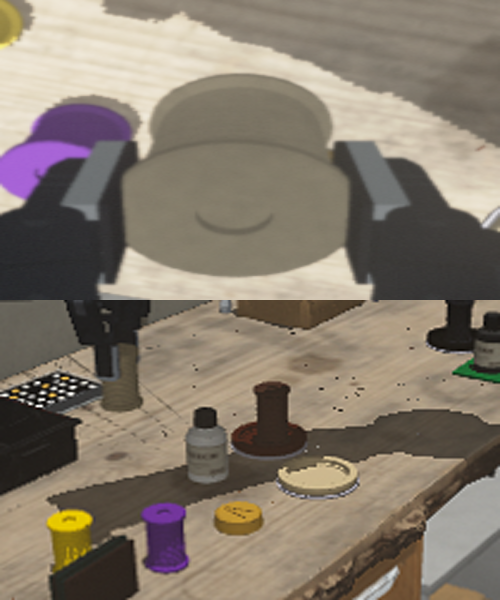

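```bash
python3 -m handwheel '[{"dp":[-0.02,-0.04,0],"twist":0,"fingers":0.03},{"dp":[-0.045,-0.085,0],"twist":0,"fingers":0.03},{"dp":[-0.065,-0.13,0],"twist":0,"fingers":0.03},{"dp":[-0.085,-0.165,0],"twist":0,"fingers":0.03},{"dp":[-0.094,-0.184,0],"twist":0,"fingers":0.03},{"dp":[-0.094,-0.184,-0.03],"twist":0,"fingers":0.03},{"dp":[-0.094,-0.184,-0.07],"twist":0,"fingers":0.03},{"dp":[-0.094,-0.184,-0.1],"twist":0,"fingers":0.03},{"dp":[-0.094,-0.184,-0.12],"twist":0,"fingers":0.03},{"dp":[-0.094,-0.184,-0.12],"twist":0,"fingers":0.03}]' 50
python3 - <<'E'
from h import *
from workcell import ctrl, grab_frame
s=ctrl.sense();f=grab_frame('wrist');f['s']=s;g=grab_frame('scene')
R,t=wcam(f);X=cloud(f,R,t);print(s['ee_pos'],tops(f,.075,.09,s['ee_pos'][:2],.0225,R,t))
o=np.vstack([cv2.resize(f['img'][150:350,220:420],(500,300)),cv2.resize(g['img'][150:290,180:390],(500,300),interpolation=cv2.INTER_CUBIC)])
cv2.imwrite('pics/w18.png',o[:,:,::-1])
E
```

```text
time_s: 23.18
ee_pos: [0.3827, 0.2146, 0.0162]
ee_rot: [[0.95, 0.313, 0.007], [0.313, -0.95, -0.004], [0.006, 0.006, -1.0]]
force: [-0.1, -0.8, 0.5]
grip_width: 0.0348
[0.38266003 0.21457714 0.01615562] (array([0.3832, 0.2148, 0.0223, 0.0792]), 7742)
```

View pics/w18.png

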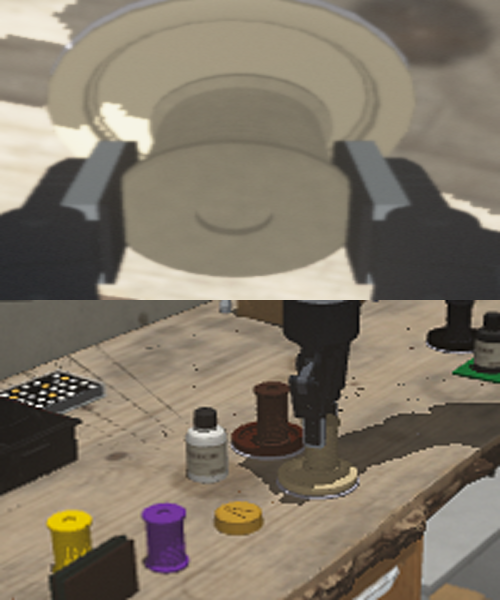

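```bash
python3 -m handwheel '[{"dp":[0.003,0.002,-0.003],"twist":0,"fingers":0.03},{"dp":[0.003,0.002,-0.009],"twist":0,"fingers":0.03},{"dp":[0.003,0.002,-0.013],"twist":0,"fingers":0.03},{"dp":[0.003,0.002,-0.013],"twist":0,"fingers":0.03}]' 50
```

```text
time_s: 23.78
ee_pos: [0.3871, 0.2176, 0.0047]
ee_rot: [[0.95, 0.313, 0.01], [0.313, -0.95, -0.002], [0.009, 0.005, -1.0]]
force: [0.5, 0.5, -0.5]
grip_width: 0.0345
```

```bash
python3 -m handwheel '[{"dp":[0,0,-0.002],"twist":0,"fingers":0.03},{"dp":[0,0,-0.002],"twist":0,"fingers":0.03}]' 50
python3 -m handwheel '[{"dp":[0,0,0],"twist":0,"fingers":0.055},{"dp":[0,0,0],"twist":0,"fingers":0.055},{"dp":[0,0,0],"twist":0,"fingers":0.055},{"dp":[0,0,0.03],"twist":0,"fingers":0.055},{"dp":[0,0,0.08],"twist":0,"fingers":0.055},{"dp":[0,0,0.13],"twist":0,"fingers":0.07},{"dp":[0,0,0.17],"twist":0,"fingers":0.07},{"dp":[0.03,-0.05,0.2],"twist":0,"fingers":0.07},{"dp":[0.04,-0.1,0.2],"twist":0,"fingers":0.07},{"dp":[0.04,-0.1,0.2],"twist":0,"fingers":0.07}]'
python3 - <<'E'
from h import *
from workcell import ctrl, grab_frame
s=ctrl.sense();f=grab_frame('wrist');f['s']=s;pickle.dump(f,open('w19.pkl','wb'));R,t=wcam(f);print(s['ee_pos'],s['grip_width'],s['force'])
for n,a in dict(brsp=(.07,.082,(.485,.166),.03),brcup=(.01,.019,(.485,.167),.055),cream_cup=(.010,.019,(.385,.217),.055),crsp=(.058,.07,(.386,.217),.03),wax=(.012,.024,(.392,.342),.04),white=(.076,.09,(.489,.27),.03),blsp=(.062,.078,(.483,-.261),.03),bot=(.08,.095,(.394,-.188),.03)).items():
    try: print(n,tops(f,*a,R,t))
    except Exception as e: print(n,'not in view')
g=grab_frame('scene');o=np.vstack([cv2.resize(f['img'],(480,300)),cv2.resize(g['img'][140:300,200:440],(480,300),interpolation=cv2.INTER_CUBIC)])
cv2.imwrite('pics/w19.png',o[:,:,::-1])
E
```

```text
time_s: 24.02
ee_pos: [0.3875, 0.2177, 0.0029]
ee_rot: [[0.95, 0.313, 0.011], [0.313, -0.95, -0.002], [0.01, 0.005, -1.0]]
force: [-0.7, -0.7, 3.4]
grip_width: 0.0348
time_s: 25.28
ee_pos: [0.4283, 0.1133, 0.2029]
ee_rot: [[0.952, 0.306, 0.011], [0.306, -0.952, -0.004], [0.009, 0.007, -1.0]]
force: [-0.5, 1.2, -0.4]
grip_width: 0.0705
[0.42828137 0.11329272 0.20289771] 0.07046166138252605 [-0.48183739  1.22488945 -0.36230338]
brsp (array([0.4819, 0.1657, 0.0201, 0.0772]), 1802)
brcup (array([0.486 , 0.1671, 0.0422, 0.0142]), 2151)
cream_cup (array([0.3854, 0.2161, 0.0421, 0.014 ]), 1613)
crsp (array([0.3862, 0.2166, 0.0204, 0.0651]), 1365)
wax (array([0.3925, 0.3411, 0.0239, 0.0176]), 1590)
white (array([0.4896, 0.2691, 0.0119, 0.0828]), 758)
blsp (array([ 0.,  0.,  0., nan]), 0)
bot (array([ 0.3942, -0.1853,  0.0124,  0.0869]), 515)h.py:24: RuntimeWarning: Mean of empty slice.
  q=X[m];(a,b),r=cv2.minEnclosingCircle(q[:,:2].astype(np.float32));return np.round([a,b,r,q[:,2].mean()],4),len(q)
  ret = ret.dtype.type(ret / rcount)
```

View pics/w19.png

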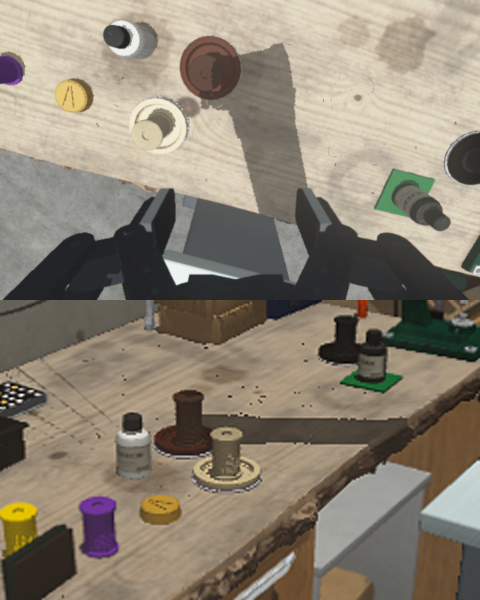

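All three spools stand in their cups and the bottle stands on the mat. The white bottle and the wax haven't moved, and the gripper is clear, so I hand in.

Run:
```python
from workcell import ctrl
print(ctrl.finish_job())
```

```text
the job is handed in; nothing more can be done
None
```

I handed the job in at about 25 s on the robot's clock. My last checks put every item within the limits, but `finish_job` reports no verdict.

The black bottle was in the cream cup. I moved it to the green mat first, then put the black, brown and cream spools in their cups.

| Item | Offset from its target's centre | Last seen |
|---|---|---|
| Cream spool | about 1 mm | final wrist picture, with scene view |
| Brown spool | about 4 mm | final wrist picture, with scene view |
| Black spool | about 1 mm | wrist picture after its placing; final scene view still shows it upright |
| Black bottle | about 2–3 mm along each side | final wrist picture, with scene view |

- **Heights:** the tops of all four match items standing on the cup floors and on the mat.
- **Left alone:** the white bottle and the wax cake measured within about 1 mm of where they were in my first wrist picture.
- **Disagreement with the description:** in the wrist depth readings, the pad tips ended about 43 mm short of the stated TCP. The first grasp therefore closed on the bottle's cap instead of its body. The cap grip held, so I kept it for the bottle and corrected the heights for the spools.
- **Camera agreement:** positions from the top and wrist cameras differed by about 2 mm, which is within the stated calibration.

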